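Put the mixing tools away

ROBOT

A 6-joint arm with a two-finger parallel gripper is mounted at the origin on the work surface. World frame = base frame: x ahead of the robot, y to its left, z up, the work surface at z = 0. Lengths are in m, angles in rad, forces in N, time in s.
With the tool pointing down it reaches from about 0.225 to 0.875 m from the base axis. Payload 3.4 kg.
Tool frame: the origin (TCP) lies where the fingers leave the gripper's body, on its centre line; the fingertips stand 73 mm ahead of it and the grasp point (between the pads) lies 54 mm ahead of it (manip.pinch_z is the distance from the TCP to the grasp point, in m); z points along the fingers, y is the line along which they close (so a half turn about z gives the same grasp; the last joint's range is limited). The gripper opens to 85 mm and grips with 20 to 120 N. Pads are 22 mm wide; open, the fingers measure 114 mm over their backs; the gripper's body (76 mm by 85 mm) begins 54 mm behind the grasp point. The pads swing forward as they close: fully open they stand 13 mm farther back than shut.
Start: joints at [-1.38, 0.276, 1.505, -0, 1.361, -0.121], TCP at [0.176, -0.547, 0.304] pointing down, gripper open.
Joint ranges: [-2.89, 2.89], [-0.75, 2.08], [0.22, 2.7], [-1.18, 4.32], [0.11, 2.71], [-2.7, 2.7]. Speed limits (rad/s): [2.57, 2.57, 3.14, 3.14, 3.14, 3.14].

INTERFACE

Orientations are given as a unit quaternion [w, x, y, z].
In Python, from rig import readout, imaging, manip gives the robot as it stands. The module is installed in compiled form; this text tells all that it offers.
- The arm moves only by the tool servo_tool, never from a script. Its argument "moves" is a list of rows, each an object with "dp": the shift along the tool's x, y, z in units of 0.2 m (1.0 is 0.2 m), a list of three; "delta_rot": the turn, a rotation vector about the tool's x, y, z in units of 0.1 rad (1.0 is 0.1 rad), a list of three; "fingers": the opening, from 0 (shut) to 1 (fully open). In form: [{"dp": [dx, dy, dz], "delta_rot": [wx, wy, wz], "fingers": fingers}, ...]. A call has 1 to 5 rows; each row shifts and turns the commanded pose from where the row before left it, along the tool's axes as they then stand; what a row does not reach is not made up. A row lasts 1/10 s, in which the tool goes at most 50 mm and 8.59 degrees, less where a joint would pass 70% of its speed; a pose out of reach is approached as far as the arm can. A call with a number of a shift or a turn outside -1 to 1 is refused whole. A call with a gripper value outside its range is refused whole. The fingers move at their own pace and stop on an object; "force" is the grip in N (left out, the last holds). Time passes only in rows, so rows that do not move let the fingers close. It gives the time, the measured TCP pose, the force, the opening and the grip force at its end, in the units of the state.
- readout.get_state(): the state, without advancing time (a new reading comes with each control period).
- imaging.get_image(name): name is "scene" or "top"; returns (picture, depth): 384x512x3 uint8, red, green, blue; 384x512 float32, m along the optical axis (not along the pixel's ray), 0 where there is no reading.
- imaging.calibration(name): a dict with "intrinsics" (3x3 intrinsics, pixels), "R" (3x3) and "t" (3): a world point X has camera coordinates R X + t. Camera axes: x right, y down, z forward; pixel columns grow to the right and rows downward; lengths in m; the calibration is good to about 2 mm. A picture is of the moment at which its call begins. calibration takes no time and is no camera call.
- manip.sign_off(): hands the job in; it is judged then, once.
The state is a dict: "clock": time; "qpos": joint angles; "qd": joint speeds; "effort": joint torques, N m; "position": TCP position; "ee_rot": TCP orientation; "contact_force": force on the tool from outside, world axes, zero at the start; "moment": the same for the moment, N m; "width": finger opening in m; "gripper_force": force on a finger pad.
Only numpy, scipy, OpenCV 4.12 (cv2) and the standard library are available. Lean on these libraries where they do the work, as an engineer would, in place of code of your own. Each camera call takes 0.05 s, during which the arm holds its last target. There are 200 camera calls.

TASK

Put the two mixing tools away: hang the flat mixing stick by the hole in its end on the empty middle peg of the rack, so that it hangs freely with the hole fully over the peg, and stand the round stirring rod, black handle up, in the narrow grey holder cup, with its foot on the cup's bottom. Either may go first. Leave the mixing can and the other loose things (tin, bottle, sanding block) standing where they are.

Things in the scene. Friction and masses are not known exactly. Their poses are not given: they have to be found in the camera images.
- stick: flat aluminium mixing stick, 170 long x 34 wide x 5 mm thick, about 80 g, one hole 17 mm across near one end. It starts lying across the two bars of the drip rest, its hole end away from the robot. Origin at the centre of its underside; x along its length towards the hole end, y across its width, z the thickness (up at the start)
- stick_eye (a point): centre of the stick's hole, at mid thickness: 65 mm along +x from the stick's middle, 20 mm from the stick's end
- rest: fixed dark steel drip rest: base plate 130 x 110 x 6 mm with two upright bars across it (each 8 mm thick along x, 90 mm long along y, top 36 mm above the bench) at x = -50 and +50 mm; between them 92 mm is free down to the base plate for the fingers. Origin at the centre of its underside, x as the stick's at the start
- rack: fixed grey steel rack: rail 314 mm long (y), 14 mm thick, top 200 mm above the bench, end posts at y = +-150 mm, feet 140 mm long in x. Three pegs rise from it, leaning to the robot (-x). The outer two, at y = +-115 mm, hold sticks up to 30 mm wide, hanging upright just before the rail; the middle one is empty. Origin on the bench under the rail's middle; x points away from the robot
- peg: the empty middle peg, fixed on the rack: steel, 10 mm thick, 55 mm long from its origin, which lies on its axis 4 mm below the rail's top (the first 10 mm are in or beside the rail). z runs along the peg to its free tip, leaning 30 degrees from vertical towards the robot; y along the rail; x is square to the peg and slopes up, away from the robot
- peg_tip (a point): free tip of the empty peg, on its axis, about 244 mm above the bench
- can: loose, open, steel mixing can, 86 mm across, 120 mm high, wall 4 mm, floor 5 mm thick, about 0.7 kg, in which the rod leans. Origin at the centre of its underside
- rod: round steel stirring rod, 220 mm long, about 80 g: 12 mm thick up to 155 mm from the foot, then a black plastic handle 16 mm thick, 65 mm long. It starts leaning about 29 degrees from vertical in the can, foot on the floor at the can's far side, handle out over the rim towards the robot. Origin at the centre of the foot's end face; z along the rod towards the handle
- rod_head (a point): centre of the end face of the rod's handle, 220 mm from the foot
- holder: fixed narrow grey holder cup on a round foot 68 mm across and 8 mm high: cup 34 mm across outside, 26 mm inside, rim 84 mm above the bench, inner floor 8 mm above the bench. Origin at the centre of its underside, z up
- holder_floor (a point): centre of the holder cup's inner floor
- holder_rim (a point): centre of the holder cup's mouth, 84 mm above the bench
- tin: bystander: closed paint tin, 90 mm across, 100 mm high; origin at the centre of its underside
- bottle: bystander: white bottle with black cap, 60 mm across, 160 mm high; origin at the centre of its underside
- block: bystander: cork sanding block 100 x 55 x 35 mm lying flat; origin at the centre of its underside, x along its length
Not all that is in view belongs to the job. What is shaped like the can but red is not meant.

How it is judged:
By the outcome, as a careful person would: the job done as asked, in the order asked, and still so for the second after the job is handed in, with the robot touching nothing.
It also fails if it takes over 69 s, if anything falls off the work surface, if the arm or the gripper's body presses on something with over 40 N, if the wrist force passes 120 N, or if a joint passes its speed limit or range.

## Working session

There is one attempt and no reset: what is moved stays moved. The work goes in short steps, Python scripts to look and compute and a tool call to move; the robot and the scene stay as the last step left them, time stands still between calls to the robot, and variables do not carry over. Pictures are saved under pics/ and viewed, at most 10 in all, crops included, and the job is handed in when it is done.

Besides the shell and the picture viewer there is one more tool, called after "Request:" by a JSON object that holds its "op" and its "data". servo_tool: Moves the arm, as the interface text tells. Its arguments: {"type":"object","properties":{"moves":{"type":"array"},"force":{"type":"number"}},"required":["moves"]}

```bash
mkdir -p pics; cat > h.py <<'E'
import numpy as np, cv2
from rig import readout, imaging, manip
def shot(n):
    im,d=imaging.get_image(n); np.savez(f'{n}.npz',im=im,d=d); return im,d
def load(n):
    z=np.load(f'{n}.npz'); return z['im'],z['d']
def cloud(n,d):
    c=imaging.calibration(n);K=np.array(c['intrinsics']);R=np.array(c['R']);t=np.array(c['t'])
    v,u=np.mgrid[:d.shape[0],:d.shape[1]]
    P=np.stack([(u-K[0,2])/K[0,0]*d,(v-K[1,2])/K[1,1]*d,d],-1)
    return (P-t)@R
def ray(n,u,v):
    c=imaging.calibration(n);K=np.array(c['intrinsics']);R=np.array(c['R']);t=np.array(c['t'])
    return -R.T@t, R.T@(np.linalg.inv(K)@[u,v,1.])
def onz(n,u,v,z):
    o,r=ray(n,u,v); return o+r*(z-o[2])/r[2]
E
python3 - <<'E'
from h import *
for n in('scene','top'):
    im,d=shot(n); cv2.imwrite(f'pics/{n}0.png',cv2.resize(im[:,:,::-1],None,fx=1.5,fy=1.5))
    c=imaging.calibration(n);o,r=ray(n,256,192);print(n,o,r,c['intrinsics'][0][0])
s=readout.get_state();print(s)
E
```

```text
scene [1.09020501 0.5497537  0.98493689] [-0.47666911 -0.47088508 -0.74234559] 436.96071491111314
top [0.41972199 0.00705153 1.38559026] [ 0.09792256  0.01213779 -0.99516501] 362.9263311178533
{'clock': 0.1, 'qpos': array([-1.37999534e+00,  2.76550299e-01,  1.50600716e+00, -1.77657960e-06,
        1.36070647e+00, -1.21035843e-01]), 'qd': array([ 0.00089052, -0.00043479, -0.00330065, -0.00094684,  0.00126956,
        0.00047929]), 'effort': array([ 1.15663202e-03, -4.17698050e+01, -2.46404690e+01, -2.74217127e-04,
        5.84703012e-03,  1.96449001e-06]), 'position': array([ 0.176322  , -0.54692986,  0.30311529]), 'ee_rot': array([-8.35100045e-04,  9.87868956e-01,  1.55287567e-01, -3.00113893e-05]), 'contact_force': array([-0.20965956,  0.78163435,  0.05918782]), 'moment': array([ 0.00307889, -0.05029173,  0.04126208]), 'gripper_force': 0.0, 'width': 0.08531802296774532}
```

View pics/scene0.png

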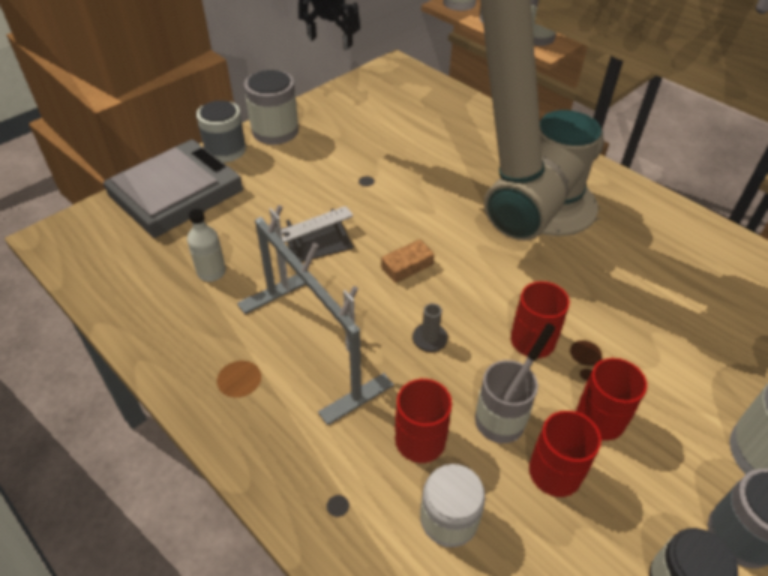

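View pics/top0.png

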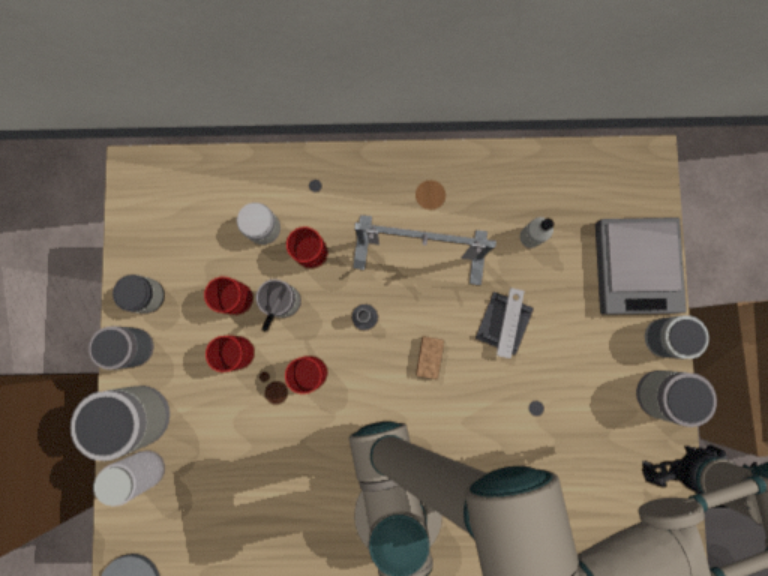

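The top view (1.5x pixels) shows the stick on the rest at (510,323), hole end up at (515,295). The rack runs from (362,230) to (490,243) with its middle peg at (424,236). The holder is at (364,317), and the can at (278,299) has the rod handle at (268,322). Now I'll measure from the depth.

```bash
python3 - <<'E'
from h import *
np.set_printoptions(precision=4,suppress=True)
def circ(p):
    A=np.c_[2*p,np.ones(len(p))];s=np.linalg.lstsq(A,(p**2).sum(1),rcond=None)[0];return s[0],s[1],np.sqrt(s[2]+s[0]**2+s[1]**2)
X={}
for n in('top','scene'):
    im,d=load(n);W=cloud(n,d);W[d==0]=9;X[n]=W
    print(n,'table z',np.median(W[200:280,200:300,2]) if n=='top' else '')
W=X['top'];im,_=load('top')
def box(u0,u1,v0,v1,z0,z1,n='top'):
    m=np.zeros(X[n].shape[:2],bool);m[v0:v1,u0:u1]=1
    return m&(X[n][...,2]>z0)&(X[n][...,2]<z1)
c0=onz('top',340,215,.04);print('stick approx',c0)
def near(n,c,r,z0,z1): 
    W=X[n];return (np.hypot(W[...,0]-c[0],W[...,1]-c[1])<r)&(W[...,2]>z0)&(W[...,2]<z1)
for n in X:
    W=X[n];im,_=load(n)
    m=near(n,c0,.12,.025,.06)&(im.min(2)>130)
    p=W[m];print(n,'stick',len(p),p.mean(0),np.percentile(p[:,2],[5,50,95]))
    r=cv2.minAreaRect(p[:,:2].astype(np.float32)*1000);print(r)
    h=onz('top',243,211,.084);m=near(n,h,.04,.07,.1);p=W[m];print('holder',len(p),p.mean(0),(p.min(0)+p.max(0))/2,circ(p[:,:2]),np.percentile(p[:,2],[5,50,95]))
    h=onz('top',185,199,.12);m=near(n,h,.06,.11,.126)&(im.min(2)>60);p=W[m];print('can',len(p),circ(p[:,:2]),np.percentile(p[:,2],[5,50,95]))
    m=near(n,h,.15,.13,.25);p=W[m];print('rod',len(p));
    if len(p): print(p[np.argsort(p[:,2])][::max(1,len(p)//12)],im[m][np.argsort(p[:,2])][::max(1,len(p)//12)].tolist())
    h=onz('top',282.6,157.5,.2);print(h)
    m=near(n,h,.05,.205,.26);p=W[m];print('peg',len(p));
    if len(p): print(p[np.argsort(p[:,2])][::max(1,len(p)//12)])
    m=near(n,h,.2,.194,.206);p=W[m];l=cv2.fitLine(p.astype(np.float32),2,0,.01,.01).ravel();print('rail',len(p),l,p[p[:,1].argmin()],p[p[:,1].argmax()])
# crops
a=[]
im,_=load('top');a.append(cv2.resize(im[120:250,150:360],(800,495),interpolation=2)[:,:,::-1]);cv2.imwrite('pics/tc.png',a[0])
im,_=load('scene');cv2.imwrite('pics/sc.png',cv2.resize(im[125:300,160:400],(800,583),interpolation=2)[:,:,::-1])
E
```

```text
top table z 0.0008905621826759125
scene table z 
stick approx [ 0.4609 -0.2857  0.04  ]
top stick 399 [ 0.4571 -0.2848  0.0413] [0.0365 0.0414 0.0454]
((460.8106384277344, -285.48065185546875), (34.21644592285156, 169.82029724121094), 76.14617919921875)
holder 30 [0.483  0.0744 0.0822] [0.4823 0.0743 0.0797] (np.float64(0.4826179813540355), np.float64(0.07431684961510981), np.float64(0.014912056081686442)) [0.0716 0.0835 0.0865]
can 117 (np.float64(0.5287910443900005), np.float64(0.27913288085585963), np.float64(0.039758533094979696)) [0.1107 0.1187 0.1243]
rod 66
[[0.4956 0.2791 0.1325]
 [0.4919 0.2843 0.1405]
 [0.4878 0.2851 0.1519]
 [0.484  0.2799 0.1599]
 [0.4804 0.2822 0.1649]
 [0.4733 0.2773 0.1715]
 [0.4731 0.2822 0.1792]
 [0.4663 0.2781 0.1827]
 [0.4629 0.2864 0.1896]
 [0.4626 0.2789 0.1938]
 [0.4528 0.2813 0.1974]
 [0.4526 0.2774 0.1999]
 [0.456  0.2871 0.2006]
 [0.4527 0.2892 0.2052]] [[105, 99, 99], [73, 69, 69], [50, 45, 46], [11, 13, 15], [1, 0, 4], [19, 20, 20], [14, 14, 15], [20, 20, 23], [19, 14, 15], [6, 9, 14], [18, 19, 15], [51, 43, 35], [36, 32, 25], [95, 81, 67]]
[... 1538 characters left out ...]
[93, 75, 52], [33, 26, 20], [37, 24, 17], [54, 25, 19], [32, 25, 20], [32, 25, 19], [40, 25, 18], [32, 25, 17], [30, 24, 17], [66, 25, 18], [34, 26, 21]]
[ 0.6496 -0.0686  0.2   ]
peg 71
[[ 0.6542 -0.0653  0.2062]
 [ 0.6511 -0.065   0.2077]
 [ 0.6478 -0.0646  0.2127]
 [ 0.6507 -0.0684  0.2155]
 [ 0.648  -0.0638  0.217 ]
 [ 0.6461 -0.0657  0.2212]
 [ 0.6463 -0.065   0.2253]
 [ 0.6415 -0.0629  0.227 ]
 [ 0.6423 -0.0692  0.2299]
 [ 0.64   -0.0679  0.2327]
 [ 0.6388 -0.0691  0.2344]
 [ 0.6349 -0.0658  0.2376]
 [ 0.6311 -0.0625  0.2407]
 [ 0.6282 -0.0656  0.2433]
 [ 0.6336 -0.0628  0.2455]]
rail 631 [ 0.152   0.9884  0.0008  0.6588 -0.0572  0.1993] [ 0.6351 -0.2263  0.1983] [0.6806 0.0862 0.1976]
```

View pics/tc.png

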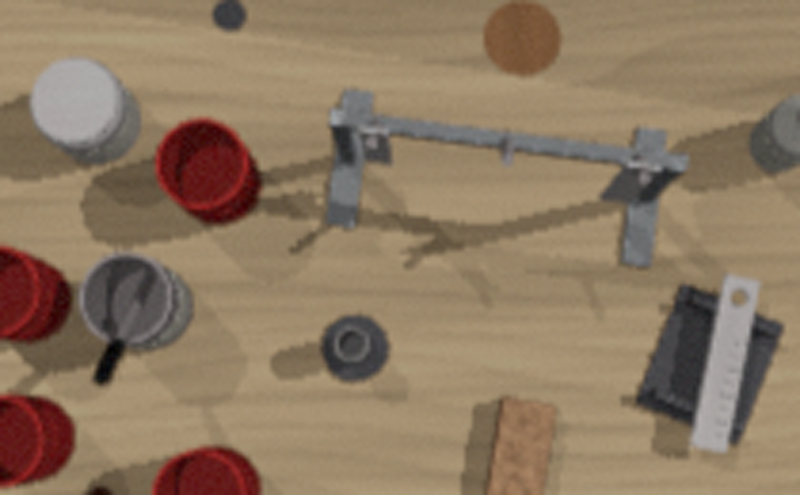

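View pics/sc.png

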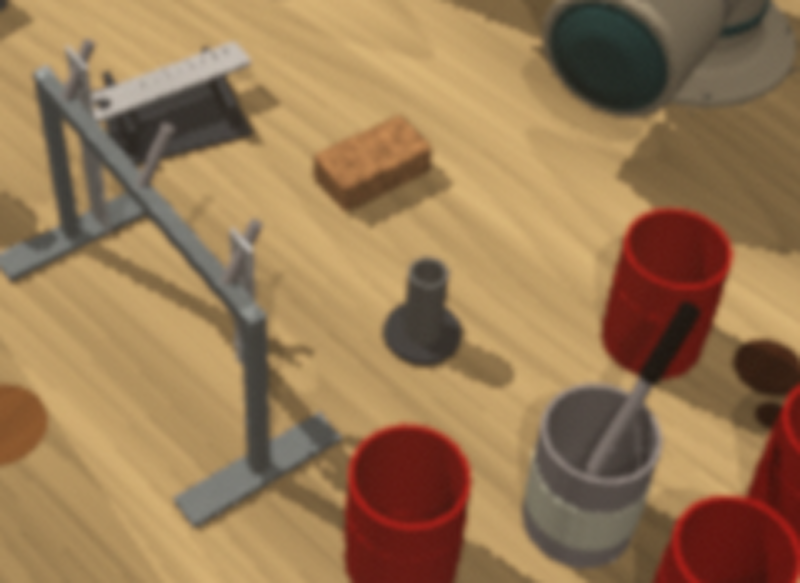

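The crops show the stick hole at tc(740,297) and the stick clear of the block. The cup mouth is at tc(352,340), the handle end at tc(103,378), and the empty peg at tc(507,148). Next I'll intersect the two views for the axes of the rod, peg and stick.

```bash
cat >> h.py <<'E'
np.set_printoptions(precision=4,suppress=True)
def axis(masks):
    """3D line from image midlines in two views: point, dir(up)"""
    N=[];D=[]
    for n,m in masks.items():
        v,u=np.nonzero(m);vx,vy,x0,y0=cv2.fitLine(np.c_[u,v].astype(np.float32),cv2.DIST_HUBER,0,.01,.01).ravel()
        o,a=ray(n,x0,y0);_,b=ray(n,x0+50*vx,y0+50*vy);nn=np.cross(a,b);nn/=np.linalg.norm(nn);N.append(nn);D.append(nn@o)
    d=np.cross(*N);d/=np.linalg.norm(d);d*=np.sign(d[2]) if abs(d[2])>.1 else 1
    p=np.linalg.lstsq(np.array(N),np.array(D),rcond=None)[0]
    return p,d
def at_z(p,d,z): return p+d*(z-p[2])/d[2]
def tri(pix):
    A=[];b=[]
    for n,(u,v) in pix.items():
        o,r=ray(n,u,v);r/=np.linalg.norm(r);M=np.eye(3)-np.outer(r,r);A.append(M);b.append(M@o)
    A=np.vstack(A);b=np.hstack(b);x=np.linalg.lstsq(A,b,rcond=None)[0];return x,np.linalg.norm(A@x-b)
def near(W,c,r,z0,z1): return (np.hypot(W[...,0]-c[0],W[...,1]-c[1])<r)&(W[...,2]>z0)&(W[...,2]<z1)
def get(n,new=False):
    im,d=shot(n) if new else load(n);W=cloud(n,d);W[d==0]=9;return im,W
E
python3 - <<'E'
from h import *
V={n:get(n) for n in('top','scene')}
M={}
for n,(im,W) in V.items():M[n]=near(W,[.475,.283],.045,.135,.25)&(im.max(2)<70)
p,d=axis(M);print('rod',d,'tilt',np.degrees(np.arccos(d[2])),'at z.15',at_z(p,d,.15),'z.2',at_z(p,d,.2),'foot',at_z(p,d,.006))
for n in M:
    P=V[n][1][M[n]];s=(P-p)@d;print(n,M[n].sum(),'head',p+d*np.percentile(s,99))
for n,(im,W) in V.items():M[n]=near(W,[.639,-.067],.025,.208,.26)
p,d=axis(M);print('peg',d,np.degrees(np.arccos(d[2])),at_z(p,d,.21),at_z(p,d,.244),M['top'].sum(),M['scene'].sum())
pix={};pc={}
for n,(im,W) in V.items():
    m=(near(W,[.46,-.286],.12,.028,.06)&(im.min(2)>130)).astype(np.uint8)
    k=max(cv2.findContours(m,cv2.RETR_EXTERNAL,cv2.CHAIN_APPROX_NONE)[0],key=cv2.contourArea)[:,0]
    Q=np.array([onz(n,u,v,.041)[:2] for u,v in k])*1000
    r=cv2.minAreaRect(Q.astype(np.float32));print(n,'stick',r)
    f=np.zeros_like(m);cv2.fillPoly(f,[k],1)
    hull=cv2.convexHull(k);f[:]=0;cv2.fillPoly(f,[hull],1);f=cv2.erode(f,np.ones((3,3)))
    L=im.max(2).astype(float);hole=(f>0)&(L<125)
    hole&=near(W,[.523,-.30],.03,-1,1)
    v,u=np.nonzero(hole);w=150-L[hole];print('hole px',len(u));pix[n]=((u*w).sum()/w.sum(),(v*w).sum()/w.sum())
    pc[n]=cv2.moments(k);pc[n]=(pc[n]['m10']/pc[n]['m00'],pc[n]['m01']/pc[n]['m00'])
print('hole',pix,tri(pix),'centre',tri(pc))
for c,zz,nm in(([.485,.075],.084,'holder'),([.532,.28],.12,'can')):
    pix={}
    for n,(im,W) in V.items():
        m=near(W,c,.06,zz-.006,zz+.006)&(im.max(2)>40);v,u=np.nonzero(m)
        e=cv2.fitEllipse(cv2.convexHull(np.c_[u,v].astype(np.int32))[:,0].astype(np.float32));pix[n]=e[0];print(nm,n,e,onz(n,*e[0],zz))
    print(tri(pix))
E
```

```text
rod [-0.4858  0.0359  0.8733] tilt 29.15323787215512 at z.15 [0.481 0.282 0.15 ] z.2 [0.4532 0.2841 0.2   ] foot [0.5611 0.2761 0.006 ]
top 48 head [0.4519 0.2842 0.2023]
scene 174 head [0.4541 0.284  0.1984]
peg [-0.5235  0.0767  0.8485] 31.946959638498353 [ 0.6475 -0.0695  0.21  ] [ 0.6265 -0.0664  0.244 ] 20 65
top stick ((460.55059814453125, -285.6114501953125), (33.47647476196289, 169.57289123535156), 76.08146667480469)
hole px 0
scene stick ((460.7201843261719, -284.86676025390625), (34.430301666259766, 162.4021759033203), 75.9540786743164)
hole px 4
 ** On entry to DLASCL parameter number  4 had an illegal value
 ** On entry to DLASCL parameter number  4 had an illegal value<stdin>:20: RuntimeWarning: invalid value encountered in scalar divide
Traceback (most recent call last):
  File "h.py", line 32, in tri
    A=np.vstack(A);b=np.hstack(b);x=np.linalg.lstsq(A,b,rcond=None)[0];return x,np.linalg.norm(A@x-b)
                                    ~~~~~~~~~~~~~~~^^^^^^^^^^^^^^^^
numpy.linalg.LinAlgError: SVD did not converge in Linear Least Squares
```

```bash
cat >> h.py <<'E'
from scipy.spatial.transform import Rotation as Ro, Slerp
def pose():
    s=readout.get_state();q=np.array(s['ee_rot']);return np.array(s['position']),Ro.from_quat(q[[1,2,3,0]])
def toolR(yaw,t,flip=False):
    "approach tilted t away from vertical towards heading yaw; tool x in that vertical plane, degrees"
    y,t=np.radians([yaw,t]);h=np.array([np.cos(y),np.sin(y),0]);k=np.array([0,0,1.])
    z=np.sin(t)*h-np.cos(t)*k;x=np.cos(t)*h+np.sin(t)*k
    if flip:x=-x
    return Ro.from_matrix(np.c_[x,np.cross(z,x),z])
def plan(p1,R1,p0=None,R0=None,vmax=.045):
    if p0 is None:p0,R0=pose()
    rv=(R0.inv()*R1).as_rotvec();p1=np.array(p1)
    n=int(max(1,np.ceil(np.linalg.norm(p1-p0)/vmax),np.ceil(np.abs(rv).max()/.099)))
    print('rows',n)
    for i in range(n):
        Ri=R0*Ro.from_rotvec(rv*i/n)
        print(np.round(Ri.inv().apply((p1-p0)/n)/.2,3).tolist(),np.round(rv/n/.1,3).tolist())
    return p1,R1
E
python3 - <<'E'
from h import *
print(manip.pinch_z)
for c,zz,nm in(([.485,.075],.084,'holder'),([.532,.28],.12,'can')):
    pix={}
    for n in('top','scene'):
        im,W=get(n)
        m=near(W,c,.06,zz-.006,zz+.006)&(im.max(2)>40);v,u=np.nonzero(m)
        e=cv2.fitEllipse(cv2.convexHull(np.c_[u,v].astype(np.int32))[:,0].astype(np.float32));pix[n]=e[0];print(nm,n,onz(n,*e[0],zz))
    print(tri(pix))
# rest bars
im,W=get('top');m=near(W,[.46,-.285],.08,.03,.039)&(im.max(2)<110);p=W[m];print(len(p),cv2.minAreaRect(p[:,:2].astype(np.float32)))
R=toolR(-14,0);s=plan([.4606,-.2852,.2],R)
print('down');plan([.4606,-.2852,.088],R,*s)
E
```

```text
0.0539
holder top [0.4833 0.0745 0.084 ]
holder scene [0.4892 0.0771 0.084 ]
(array([0.4841, 0.0742, 0.0772]), np.float64(0.0011877725858495483))
can top [0.5274 0.2794 0.12  ]
can scene [0.5344 0.2824 0.12  ]
(array([0.5286, 0.2805, 0.1118]), np.float64(0.0011833959814119884))
60 ((0.4609227776527405, -0.2782573699951172), (0.08941104263067245, 0.1084166169166565), 66.32655334472656)
rows 9
[0.195, -0.09, 0.057] [-0.002, 0.0, 0.618]
[0.189, -0.102, 0.057] [-0.002, 0.0, 0.618]
[0.182, -0.113, 0.057] [-0.002, 0.0, 0.618]
[0.175, -0.124, 0.057] [-0.002, 0.0, 0.618]
[0.167, -0.135, 0.057] [-0.002, 0.0, 0.618]
[0.158, -0.145, 0.057] [-0.002, 0.0, 0.618]
[0.149, -0.154, 0.057] [-0.002, 0.0, 0.618]
[0.139, -0.163, 0.057] [-0.002, 0.0, 0.618]
[0.129, -0.172, 0.057] [-0.002, 0.0, 0.618]
down
rows 3
[0.0, 0.0, 0.187] [0.0, 0.0, 0.0]
[0.0, 0.0, 0.187] [0.0, 0.0, 0.0]
[0.0, 0.0, 0.187] [0.0, 0.0, 0.0]
```

Request:
{"op": "servo_tool", "data": {"moves": [{"dp": [0.195, -0.09, 0.057], "delta_rot": [0, 0, 0.618], "fingers": 1}, {"dp": [0.189, -0.102, 0.057], "delta_rot": [0, 0, 0.618], "fingers": 1}, {"dp": [0.182, -0.113, 0.057], "delta_rot": [0, 0, 0.618], "fingers": 0.8}, {"dp": [0.175, -0.124, 0.057], "delta_rot": [0, 0, 0.618], "fingers": 0.8}, {"dp": [0.167, -0.135, 0.057], "delta_rot": [0, 0, 0.618], "fingers": 0.7}]}}

```text
clock: 0.6
position: [0.3351, -0.4005, 0.2462]
ee_rot: [-0.0, 1.0, -0.0, -0.0]
contact_force: [1.1, -0.3, -0.3]
width: 0.0599
gripper_force: 0.0
```

Request:
{"op": "servo_tool", "data": {"moves": [{"dp": [0.158, -0.145, 0.057], "delta_rot": [0, 0, 0.618], "fingers": 0.7}, {"dp": [0.149, -0.154, 0.057], "delta_rot": [0, 0, 0.618], "fingers": 0.7}, {"dp": [0.139, -0.163, 0.057], "delta_rot": [0, 0, 0.618], "fingers": 0.7}, {"dp": [0.129, -0.172, 0.057], "delta_rot": [0, 0, 0.618], "fingers": 0.7}, {"dp": [0, 0, 0], "delta_rot": [0, 0, 0], "fingers": 0.7}]}}

```text
clock: 1.1
position: [0.4627, -0.2815, 0.1994]
ee_rot: [-0.002, 0.993, -0.12, -0.001]
contact_force: [-0.4, -0.3, 0.8]
width: 0.0597
gripper_force: 0.0
```

```bash
python3 - <<'E'
from h import *
p,R=pose();print(p,R.as_matrix(),readout.get_state()['width'])
plan([.4606,-.2852,.088],toolR(-14,0),vmax=.04)
E
```

```text
[ 0.4627 -0.2815  0.1994] [[ 0.9713 -0.2377 -0.0012]
 [-0.2377 -0.9713  0.004 ]
 [-0.0021 -0.0036 -1.    ]] 0.05970652963894221
rows 3
[-0.002, 0.007, 0.186] [-0.012, 0.007, 0.015]
[-0.002, 0.007, 0.186] [-0.012, 0.007, 0.015]
[-0.002, 0.007, 0.186] [-0.012, 0.007, 0.015]
```

Request:
{"op": "servo_tool", "data": {"moves": [{"dp": [-0.003, 0.01, 0.15], "delta_rot": [0, 0, 0], "fingers": 0.7}, {"dp": [-0.003, 0.01, 0.15], "delta_rot": [0, 0, 0], "fingers": 0.7}, {"dp": [0, 0, 0.15], "delta_rot": [0, 0, 0], "fingers": 0.7}, {"dp": [0, 0, 0.1], "delta_rot": [0, 0, 0], "fingers": 0.7}, {"dp": [0, 0, 0], "delta_rot": [0, 0, 0], "fingers": 0.7}]}}

```text
clock: 1.6
position: [0.4562, -0.2885, 0.0886]
ee_rot: [-0.002, 0.993, -0.122, -0.003]
contact_force: [-0.9, 0.2, -0.6]
width: 0.0595
gripper_force: 0.0
```

Request:
{"op": "servo_tool", "data": {"moves": [{"dp": [0, 0, 0], "delta_rot": [0, 0, 0], "fingers": 0.3}, {"dp": [0, 0, 0], "delta_rot": [0, 0, 0], "fingers": 0.3}, {"dp": [0, 0, 0], "delta_rot": [0, 0, 0], "fingers": 0.3}, {"dp": [0, 0, 0], "delta_rot": [0, 0, 0], "fingers": 0.2}, {"dp": [0, 0, 0], "delta_rot": [0, 0, 0], "fingers": 0.2}], "force": 40}}

```text
clock: 2.1
position: [0.459, -0.29, 0.0926]
ee_rot: [0.001, 0.993, -0.122, 0.001]
contact_force: [-0.5, 0.1, 6.0]
width: 0.0332
gripper_force: 40.3
```

Request:
{"op": "servo_tool", "data": {"moves": [{"dp": [0, 0, -0.1], "delta_rot": [0, 0, 0], "fingers": 0.2}, {"dp": [0, 0, -0.2], "delta_rot": [0, 0, 0], "fingers": 0.2}, {"dp": [0, 0, -0.2], "delta_rot": [0, 0, 0], "fingers": 0.2}, {"dp": [0, 0, -0.2], "delta_rot": [0, 0, 0], "fingers": 0.2}, {"dp": [0, 0, -0.2], "delta_rot": [0, 0, 0], "fingers": 0.2}]}}

```text
clock: 2.6
position: [0.458, -0.2889, 0.2729]
ee_rot: [-0.0, 0.993, -0.122, -0.0]
contact_force: [0.9, -1.1, -0.7]
width: 0.033
gripper_force: 40.1
```

```bash
python3 - <<'E'
from h import *
p,R=pose();s=readout.get_state();print(p,R.as_matrix(),s['width'],s['gripper_force'],s['contact_force'])
for n in('top','scene'): get(n,True)
a=load('top')[0][130:260,230:400];b=load('scene')[0][60:220,120:300]
a=cv2.resize(a,(400,306));b=cv2.resize(b,(400,356));c=np.zeros((356,800,3),np.uint8);c[:306,:400]=a;c[:,400:]=b
cv2.imwrite('pics/g1.png',c[:,:,::-1])
B=np.array([.6528,-.0700,.196]);rx=np.array([np.cos(np.radians(-8.65)),np.sin(np.radians(-8.65)),0]);ax=-.5*rx+.866*np.array([0,0,1])
Rt=toolR(-8.65,30)
off=np.array([.065,0,.054-.005]) # hole in tool frame estimate
tgt=B+ax*.085-Rt.apply(off);print(tgt);plan(tgt,Rt)
E
```

```text
[ 0.458  -0.2889  0.2729] [[ 0.9703 -0.2418 -0.0001]
 [-0.2418 -0.9703  0.0002]
 [-0.0002 -0.0001 -1.    ]] 0.03302516567279861 40.13683497905731 [ 0.8611 -1.1076 -0.7412]
[ 0.5309 -0.0515  0.2795]
rows 6
[0.009, -0.208, -0.003] [0.05, 0.854, -0.149]
[0.012, -0.208, -0.001] [0.05, 0.854, -0.149]
[0.015, -0.207, 0.001] [0.05, 0.854, -0.149]
[0.018, -0.207, 0.004] [0.05, 0.854, -0.149]
[0.021, -0.207, 0.006] [0.05, 0.854, -0.149]
[0.023, -0.207, 0.009] [0.05, 0.854, -0.149]
```

View pics/g1.png

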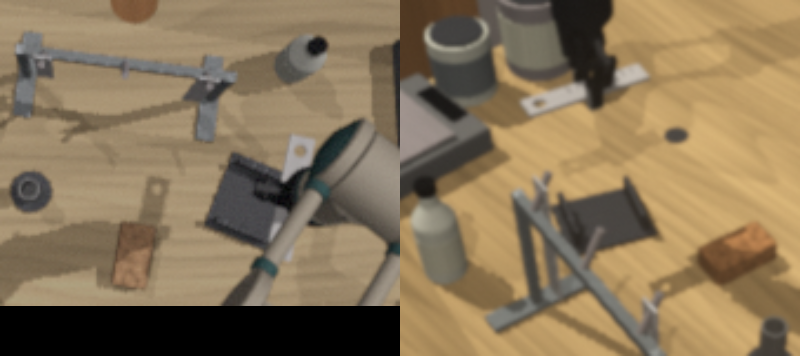

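The stick is held level. Its hole shows at g1 (300,150) in the top view and (543,102) in the scene view.

```bash
cat >> h.py <<'E'
def hole(guess,zc,rad=.03,thr=130,yaw=None):
    "hole centroid in each view: non-bright pixels enclosed by the stick near guess"
    pix={}
    for n,(u0,v0) in guess.items():
        im,W=get(n);k=4;c=im[int(v0)-8:int(v0)+9,int(u0)-8:int(u0)+9].min(2).astype(np.uint8)
        g=cv2.resize(c,None,fx=k,fy=k,interpolation=cv2.INTER_CUBIC)
        t,_=cv2.threshold(g,0,255,cv2.THRESH_OTSU)
        b=(g<t).astype(np.uint8);N,l,st,ce=cv2.connectedComponentsWithStats(b)
        best=min((i for i in range(1,N) if 30<st[i,4]<900),key=lambda i:np.hypot(*(ce[i]-34)))
        e=(ce[best]+.5)/k-.5;pix[n]=(int(u0)-8+e[0],int(v0)-8+e[1]);print(n,pix[n],st[best])
    return pix
E
python3 - <<'E'
from h import *
px=hole({'top':(357.5,193.7),'scene':(184.3,105.8)},0)
X,e=tri(px);p,R=pose();print(X,e,'tool',R.inv().apply(X-p))
for n in px:
    im,W=get(n);m=near(W,X,.045,.18,.25)&(im.min(2)>140);P=W[m];print(n,len(P),np.median(P,0));l=np.linalg.lstsq(np.c_[P[:,:2]-X[:2],np.ones(len(P))],P[:,2],rcond=None)[0];print('plane',l)
    m=near(W,[.46,-.289],.1,.19,.25)&(im.min(2)>140);P=W[m];print('along tool x range',np.percentile(R.inv().apply(P-p)[:,0],[.5,99.5]),np.percentile(R.inv().apply(P-p)[:,1],[1,99]))
E
```

```text
top (np.float64(357.1682692307692), np.float64(193.68269230769232)) [ 25  28  19  18 260]
scene (np.float64(182.0905612244898), np.float64(106.0420918367347)) [ 17  32  19  13 196]
[ 0.5246 -0.3047  0.2288] 0.004779327361866503 tool [ 0.0649 -0.0024  0.0493]
top 128 [ 0.5156 -0.2999  0.2209]
plane [-0.0143 -0.015   0.221 ]
along tool x range [-0.0858  0.0821] [-0.0185  0.0142]
scene 142 [ 0.51   -0.303   0.2285]
plane [0.0193 0.0155 0.2287]
along tool x range [-0.0806  0.0855] [-0.017   0.0173]
```

Request:
{"op": "servo_tool", "data": {"moves": [{"dp": [0.01, -0.208, -0.06], "delta_rot": [0.05, 0.854, -0.149], "fingers": 0.2}, {"dp": [0.012, -0.208, -0.06], "delta_rot": [0.05, 0.854, -0.149], "fingers": 0.2}, {"dp": [0.015, -0.207, 0.001], "delta_rot": [0.05, 0.854, -0.149], "fingers": 0.2}, {"dp": [0.018, -0.207, 0.004], "delta_rot": [0.05, 0.854, -0.149], "fingers": 0.2}, {"dp": [0.02, -0.207, 0.006], "delta_rot": [0.05, 0.854, -0.149], "fingers": 0.2}]}}

```text
clock: 3.2
position: [0.5157, -0.088, 0.2968]
ee_rot: [0.013, 0.973, -0.082, 0.213]
contact_force: [0.2, -0.2, -1.1]
width: 0.033
gripper_force: 40.2
```

```bash
cat >> h.py <<'E'
B=np.array([.6528,-.0700,.196]);rx=np.array([np.cos(np.radians(-8.65)),np.sin(np.radians(-8.65)),0]);ax=-.5*rx+.866*np.array([0,0,1])
off=np.array([.065,0,.053])
def hang(s,tilt=30,d=np.zeros(3),**k):
    Rt=toolR(-8.65,tilt);return plan(B+d+ax*s-Rt.apply(off),Rt,**k)
E
python3 - <<'E'
from h import *
print(pose()[0]);hang(.085)
E
```

```text
[ 0.5157 -0.088   0.2968]
rows 1
[0.002, -0.192, 0.079] [-0.008, 0.935, -0.184]
```

Request:
{"op": "servo_tool", "data": {"moves": [{"dp": [0.0, -0.1, 0.03], "delta_rot": [0, 0.47, -0.09], "fingers": 0.2}, {"dp": [0.0, -0.092, 0.03], "delta_rot": [0, 0.46, -0.09], "fingers": 0.2}, {"dp": [0, 0, 0], "delta_rot": [0, 0, 0], "fingers": 0.2}, {"dp": [0, 0, 0], "delta_rot": [0, 0, 0], "fingers": 0.2}]}}

```text
clock: 3.6
position: [0.527, -0.0521, 0.286]
ee_rot: [0.019, 0.964, -0.072, 0.256]
contact_force: [-0.3, -0.2, -1.8]
width: 0.0328
gripper_force: 40.3
```

```bash
python3 - <<'E'
from h import *
for n in('top','scene'): get(n,True)
p,R=pose();print(p);print(R.as_matrix());print('hole expected',p+R.apply(off));hang(.085)
h=p+R.apply(off)
def proj(n,X):
    c=imaging.calibration(n);x=np.array(c['intrinsics'])@(np.array(c['R'])@X+c['t']);return x[:2]/x[2]
for n in('top','scene'):print(n,proj(n,h),proj(n,B+ax*.055))
a=load('top')[0];u,v=proj('top',h).astype(int);b=load('scene')[0];s,t=proj('scene',h).astype(int)
print(u,v,s,t)
c=np.hstack([cv2.resize(a[v-40:v+40,u-40:u+40],(400,400),interpolation=2),cv2.resize(b[t-40:t+40,s-40:s+40],(400,400),interpolation=2)])
cv2.imwrite('pics/p1.png',c[:,:,::-1])
E
```

```text
[ 0.5279 -0.0533  0.2869]
[[ 0.8577 -0.151   0.4915]
 [-0.131  -0.9885 -0.0751]
 [ 0.4973  0.0001 -0.8676]]
hole expected [ 0.6097 -0.0658  0.2733]
rows 1
[-0.007, -0.011, 0.019] [0.003, 0.032, -0.005]
top [283.402  165.6479] [282.7415 162.2964]
scene [215.0603 150.253 ] [210.7511 162.3348]
283 165 215 150
```

View pics/p1.png

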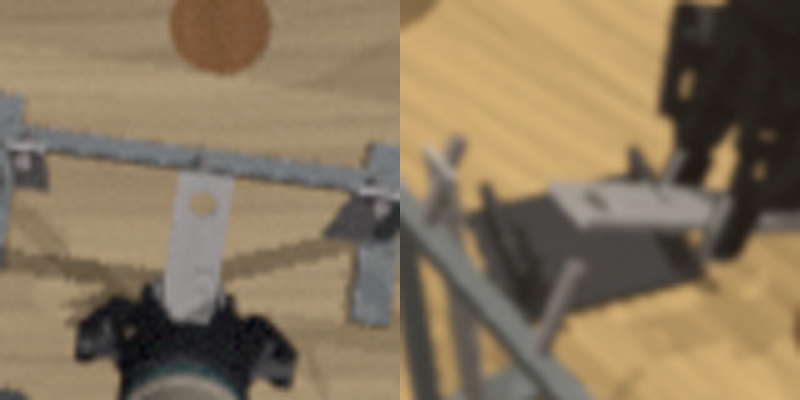

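In p1 the hole is at (203,203) in the top view and (597,200) in the scene view, both within 1 px of the prediction. The peg tip at (577,265) matches the model too, so I'll slide the stick down the peg.

Request:
{"op": "servo_tool", "data": {"moves": [{"dp": [-0.007, -0.011, 0.03], "delta_rot": [0, 0.03, 0], "fingers": 0.2}, {"dp": [0, 0, 0.04], "delta_rot": [0, 0, 0], "fingers": 0.2}, {"dp": [0, 0, 0.04], "delta_rot": [0, 0, 0], "fingers": 0.2}, {"dp": [0, 0, 0.03], "delta_rot": [0, 0, 0], "fingers": 0.2}, {"dp": [0, 0, 0], "delta_rot": [0, 0, 0], "fingers": 0.2}]}}

```text
clock: 4.2
position: [0.5406, -0.0525, 0.2604]
ee_rot: [0.019, 0.963, -0.073, 0.257]
contact_force: [-0.6, -0.2, -0.6]
width: 0.0326
gripper_force: 40.3
```

```bash
python3 - <<'E'
from h import *
p,R=pose();h=p+R.apply(off);print(h,'s',(h-B)@ax,'lat',h-B-((h-B)@ax)*ax,readout.get_state()['contact_force']);hang(.045)
E
```

```text
[ 0.6224 -0.0649  0.2468] s 0.05940230733916652 lat [-0.001   0.0006 -0.0006] [-0.5777 -0.2241 -0.6181]
rows 1
[0.006, 0.002, 0.073] [-0.003, 0.024, -0.004]
```

Request:
{"op": "servo_tool", "data": {"moves": [{"dp": [0.006, 0.002, 0.03], "delta_rot": [0, 0, 0], "fingers": 0.2}, {"dp": [0, 0, 0.03], "delta_rot": [0, 0, 0], "fingers": 0.2}, {"dp": [0, 0, 0.03], "delta_rot": [0, 0, 0], "fingers": 0.2}, {"dp": [0, 0, 0], "delta_rot": [0, 0, 0], "fingers": 0.2}]}}

```text
clock: 4.6
position: [0.5504, -0.0541, 0.2459]
ee_rot: [0.019, 0.963, -0.073, 0.257]
contact_force: [-0.1, 0.2, -0.8]
width: 0.0326
gripper_force: 40.3
```

```bash
python3 - <<'E'
from h import *
for n in('top','scene'): get(n,True)
p,R=pose();h=p+R.apply(off);print(h,'s',(h-B)@ax,'lat',h-B-((h-B)@ax)*ax,readout.get_state()['contact_force'])
a=load('top')[0][125:205,243:323];b=load('scene')[0][120:200,175:255]
c=np.hstack([cv2.resize(a,(400,400),interpolation=2),cv2.resize(b,(400,400),interpolation=2)])
cv2.imwrite('pics/p2.png',c[:,:,::-1])
E
```

```text
[ 0.6323 -0.0666  0.2332] s 0.04259214487479484 lat [0.0005 0.0002 0.0003] [-0.1384 -0.5139 -1.0945]
```

View pics/p2.png

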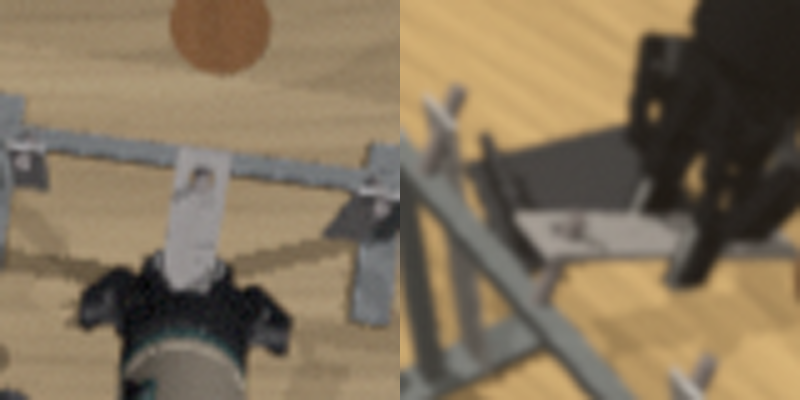

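Both views show the peg tip inside the hole, at p2 (203,180) and (570,228), with no load. Continuing down.

Request:
{"op": "servo_tool", "data": {"moves": [{"dp": [0, 0, 0.03], "delta_rot": [0, 0, 0], "fingers": 0.2}, {"dp": [0, 0, 0.03], "delta_rot": [0, 0, 0], "fingers": 0.2}, {"dp": [0, 0, 0.03], "delta_rot": [0, 0, 0], "fingers": 0.2}, {"dp": [0, 0, 0.02], "delta_rot": [0, 0, 0], "fingers": 0.2}, {"dp": [0, 0, 0], "delta_rot": [0, 0, 0], "fingers": 0.2}]}}

```text
clock: 5.2
position: [0.5613, -0.0558, 0.2269]
ee_rot: [0.019, 0.963, -0.073, 0.257]
contact_force: [-0.1, 0.2, -0.8]
width: 0.0327
gripper_force: 40.3
```

```bash
python3 - <<'E'
from h import *
p,R=pose();h=p+R.apply(off);print(h,'s',(h-B)@ax,'lat',h-B-((h-B)@ax)*ax,readout.get_state()['contact_force']);hang(.018,tilt=45)
E
```

```text
[ 0.6431 -0.0683  0.2134] s 0.01996877995982 lat [0.0002 0.0002 0.0001] [-0.1228  0.244  -0.7629]
rows 3
[-0.02, 0.0, 0.035] [-0.001, 0.877, -0.001]
[-0.023, 0.0, 0.033] [-0.001, 0.877, -0.001]
[-0.025, 0.0, 0.031] [-0.001, 0.877, -0.001]
```

Request:
{"op": "servo_tool", "data": {"moves": [{"dp": [-0.02, 0, 0.035], "delta_rot": [0, 0.877, 0], "fingers": 0.2}, {"dp": [-0.023, 0, 0.033], "delta_rot": [0, 0.877, 0], "fingers": 0.2}, {"dp": [-0.025, 0, 0.031], "delta_rot": [0, 0.877, 0], "fingers": 0.2}, {"dp": [0, 0, 0], "delta_rot": [0, 0, 0], "fingers": 0.2}]}}

```text
clock: 5.6
position: [0.5613, -0.0511, 0.2095]
ee_rot: [0.014, 0.936, -0.069, 0.345]
contact_force: [-4.7, -8.3, -4.1]
width: 0.033
gripper_force: 40.9
```

Request:
{"op": "servo_tool", "data": {"moves": [{"dp": [0, 0, 0], "delta_rot": [0, 0, 0], "fingers": 0.6}, {"dp": [0, 0, 0], "delta_rot": [0, 0, 0], "fingers": 0.6}, {"dp": [0, 0, 0], "delta_rot": [0, 0, 0], "fingers": 0.6}, {"dp": [0, 0, 0], "delta_rot": [0, 0, 0], "fingers": 0.6}, {"dp": [0, 0, 0], "delta_rot": [0, 0, 0], "fingers": 0.6}]}}

```text
clock: 6.1
position: [0.5634, -0.0497, 0.2117]
ee_rot: [0.014, 0.936, -0.065, 0.346]
contact_force: [0.4, 0.1, -0.1]
width: 0.0514
gripper_force: 0.0
```

Request:
{"op": "servo_tool", "data": {"moves": [{"dp": [0, 0, -0.1], "delta_rot": [0, 0, 0], "fingers": 0.6}, {"dp": [0, 0, -0.2], "delta_rot": [0, 0, 0], "fingers": 0.6}, {"dp": [0, 0, -0.2], "delta_rot": [0, 0, 0], "fingers": 0.6}, {"dp": [0, 0, -0.2], "delta_rot": [0, 0, 0], "fingers": 0.6}, {"dp": [0, 0, -0.1], "delta_rot": [0, 0, 0], "fingers": 0.6}]}}

```text
clock: 6.6
position: [0.4587, -0.0381, 0.336]
ee_rot: [0.015, 0.935, -0.065, 0.348]
contact_force: [0.9, 0.3, -0.2]
width: 0.0516
gripper_force: 0.0
```

```bash
python3 - <<'E'
from h import *
for n in('top','scene'): get(n,True)
p,R=pose();print(p,R.as_matrix()[:,2],readout.get_state()['contact_force'])
a=load('top')[0][125:205,243:323];b=load('scene')[0][120:220,165:265]
c=np.hstack([cv2.resize(a,(400,400),interpolation=2),cv2.resize(b,(400,400),interpolation=2)])
cv2.imwrite('pics/p3.png',c[:,:,::-1])
# rod grasp
P=np.array([.481,.282,.15]);d=np.array([-.4858,.0359,.8733]);foot=P+d*(.006-.15)/d[2];print('foot',foot)
yaw=np.degrees(np.arctan2(-d[1],-d[0]));t=np.degrees(np.arccos(d[2]));print(yaw,t)
Rt=toolR(yaw,t)
g=lambda L:foot+d*L
print('via');s=plan(np.array([.38,.15,.36]),Rt);print('pre');s=plan(g(.185+.054+.10),Rt,*s);print('grasp');plan(g(.187+.054),Rt,*s)
E
```

```text
[ 0.4595 -0.0383  0.3364] [ 0.6505 -0.0731 -0.7559] [ 0.9113 -0.0126 -0.2017]
foot [0.5611 0.2761 0.006 ]
-4.226402662670491 29.155584753330565
via
rows 5
[-0.065, -0.177, -0.083] [0.038, -0.41, -0.116]
[-0.066, -0.178, -0.08] [0.038, -0.41, -0.116]
[-0.067, -0.179, -0.077] [0.038, -0.41, -0.116]
[-0.068, -0.18, -0.073] [0.038, -0.41, -0.116]
[-0.069, -0.181, -0.07] [0.038, -0.41, -0.116]
pre
rows 4
[-0.029, -0.174, 0.067] [0.0, 0.0, 0.0]
[-0.029, -0.174, 0.067] [0.0, 0.0, 0.0]
[-0.029, -0.174, 0.067] [0.0, 0.0, 0.0]
[-0.029, -0.174, 0.067] [0.0, 0.0, 0.0]
grasp
rows 3
[-0.0, 0.0, 0.163] [0.0, 0.0, 0.0]
[-0.0, 0.0, 0.163] [0.0, 0.0, 0.0]
[-0.0, 0.0, 0.163] [0.0, 0.0, 0.0]
```

View pics/p3.png

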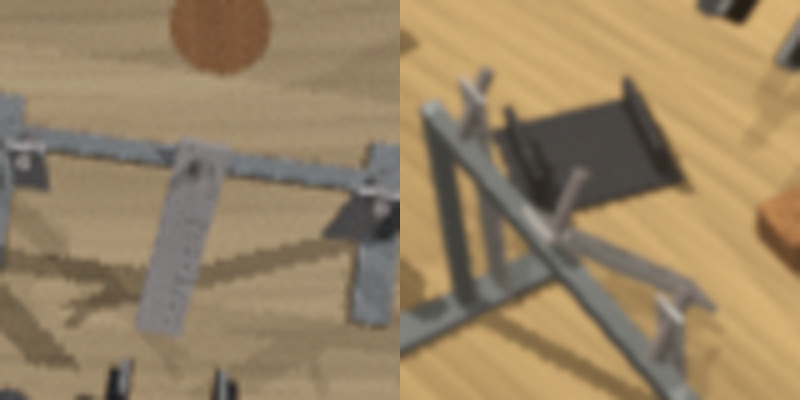

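The stick is on the peg at p3 (203,165), but sloping and turned a little. It may still be settling, so I'll move away and look again.

Request:
{"op": "servo_tool", "data": {"moves": [{"dp": [-0.065, -0.177, -0.083], "delta_rot": [0, -0.41, -0.116], "fingers": 0.6}, {"dp": [-0.066, -0.178, -0.08], "delta_rot": [0, -0.41, -0.116], "fingers": 0.6}, {"dp": [-0.067, -0.179, -0.077], "delta_rot": [0, -0.41, -0.116], "fingers": 0.6}, {"dp": [-0.068, -0.18, -0.073], "delta_rot": [0, -0.41, -0.116], "fingers": 0.6}, {"dp": [-0.069, -0.18, -0.07], "delta_rot": [0, -0.41, -0.116], "fingers": 0.6}]}}

```text
clock: 7.2
position: [0.3824, 0.1493, 0.3553]
ee_rot: [0.017, 0.968, -0.039, 0.248]
contact_force: [1.3, 0.9, 0.1]
width: 0.0512
gripper_force: 0.0
```

```bash
python3 - <<'E'
from h import *
o={n:get(n) for n in('top','scene')}
for n in('top','scene'):
    im,W=get(n,True)
    for k,(i,w) in(('before',o[n]),('after',(im,W))):
        m=near(w,[.59,-.06],.12,.06,.26)&(i.min(2)>95)&(np.abs(w[...,1]+.07)<.07)
        q=w[m];q=q[(q-B)@rx<-.015];q=q[q[:,2]<.205];v=np.array(cv2.fitLine(q.astype(np.float32),2,0,.01,.01)).ravel()
        print(n,k,len(q),'dir',v[:3]*np.sign(-v[2]),'ctr',q.mean(0),'lowest',q[q[:,2].argsort()[:5]].mean(0))
E
```

```text
top before 306 dir [-0.6408  0.1725 -0.7481] ctr [ 0.594  -0.0541  0.1462] lowest [ 0.5485 -0.0496  0.092 ]
top after 306 dir [-0.6375  0.1712 -0.7511] ctr [ 0.5939 -0.054   0.1465] lowest [ 0.5486 -0.0488  0.0919]
scene before 158 dir [-0.6354  0.1857 -0.7495] ctr [ 0.5967 -0.0522  0.1447] lowest [ 0.5545 -0.0353  0.0921]
scene after 141 dir [-0.6321  0.2069 -0.7467] ctr [ 0.5954 -0.0536  0.1437] lowest [ 0.5524 -0.0424  0.0921]
```

The stick is at rest about 48° below horizontal with its hole at the peg's base, turned about 6°. I'll do the rod first and check the stick again afterwards.

```bash
cat >> h.py <<'E'
rd=np.array([-.4858,.0359,.8733]);rfoot=np.array([.5611,.2761,.006])
RR=toolR(-4.226,29.156)
g=lambda L:rfoot+rd*(L+.054)
E
python3 - <<'E'
from h import *
# rod unchanged?
M={}
for n in('top','scene'):
    im,W=get(n);M[n]=near(W,[.475,.283],.045,.135,.25)&(im.max(2)<70);print(M[n].sum())
s=plan(g(.285),RR,vmax=.048);plan(g(.187),RR,*s)
E
```

```text
49
173
rows 4
[-0.028, -0.17, 0.06] [0.023, 0.012, 0.013]
[-0.028, -0.17, 0.06] [0.023, 0.012, 0.013]
[-0.028, -0.17, 0.06] [0.023, 0.012, 0.013]
[-0.028, -0.17, 0.061] [0.023, 0.012, 0.013]
rows 3
[-0.0, 0.0, 0.163] [0.0, 0.0, 0.0]
[-0.0, 0.0, 0.163] [0.0, 0.0, 0.0]
[-0.0, 0.0, 0.163] [0.0, 0.0, 0.0]
```

Request:
{"op": "servo_tool", "data": {"moves": [{"dp": [-0.028, -0.17, 0.06], "delta_rot": [0.023, 0.012, 0.013], "fingers": 0.7}, {"dp": [-0.028, -0.17, 0.06], "delta_rot": [0.023, 0.012, 0.013], "fingers": 0.7}, {"dp": [-0.028, -0.17, 0.06], "delta_rot": [0.023, 0.012, 0.013], "fingers": 0.7}, {"dp": [-0.028, -0.17, 0.06], "delta_rot": [0.023, 0.012, 0.013], "fingers": 0.7}, {"dp": [0, 0, 0], "delta_rot": [0, 0, 0], "fingers": 0.7}]}}

```text
clock: 7.8
position: [0.3988, 0.285, 0.2984]
ee_rot: [0.012, 0.968, -0.039, 0.25]
contact_force: [0.5, -0.8, 0.6]
width: 0.0599
gripper_force: 0.0
```

```bash
python3 - <<'E'
from h import *
p,R=pose();print(p,g(.285));plan(g(.187),RR,vmax=.03)
E
```

```text
[0.3988 0.285  0.2984] [0.3964 0.2883 0.302 ]
rows 4
[-0.0, -0.005, 0.117] [0.018, 0.009, -0.01]
[-0.0, -0.004, 0.117] [0.018, 0.009, -0.01]
[-0.0, -0.004, 0.117] [0.018, 0.009, -0.01]
[-0.0, -0.004, 0.117] [0.018, 0.009, -0.01]
```

Request:
{"op": "servo_tool", "data": {"moves": [{"dp": [0, -0.006, 0.117], "delta_rot": [0.018, 0.009, -0.01], "fingers": 0.7}, {"dp": [0, -0.006, 0.117], "delta_rot": [0.018, 0.009, -0.01], "fingers": 0.7}, {"dp": [0, -0.003, 0.117], "delta_rot": [0.018, 0.009, -0.01], "fingers": 0.7}, {"dp": [0, -0.003, 0.117], "delta_rot": [0.018, 0.009, -0.01], "fingers": 0.7}, {"dp": [0, 0, 0], "delta_rot": [0, 0, 0], "fingers": 0.5}]}}

```text
clock: 8.3
position: [0.444, 0.2798, 0.2167]
ee_rot: [0.011, 0.967, -0.038, 0.251]
contact_force: [-0.4, -1.1, -0.1]
width: 0.0467
gripper_force: 0.0
```

Request:
{"op": "servo_tool", "data": {"moves": [{"dp": [0, 0, 0], "delta_rot": [0, 0, 0], "fingers": 0.1}, {"dp": [0, 0, 0], "delta_rot": [0, 0, 0], "fingers": 0.1}, {"dp": [0, 0, 0], "delta_rot": [0, 0, 0], "fingers": 0.1}, {"dp": [0, 0, 0], "delta_rot": [0, 0, 0], "fingers": 0.05}, {"dp": [0, 0, 0], "delta_rot": [0, 0, 0], "fingers": 0.05}], "force": 40}}

```text
clock: 8.8
position: [0.4441, 0.2822, 0.2213]
ee_rot: [0.008, 0.966, -0.038, 0.254]
contact_force: [-0.2, -1.0, 0.7]
width: 0.0151
gripper_force: 38.8
```

Request:
{"op": "servo_tool", "data": {"moves": [{"dp": [0.02, 0, -0.08], "delta_rot": [0, 0, 0], "fingers": 0.05}, {"dp": [0.02, 0, -0.15], "delta_rot": [0, 0, 0], "fingers": 0.05}, {"dp": [0, 0, -0.2], "delta_rot": [0, 0, 0], "fingers": 0.05}, {"dp": [0, 0, -0.2], "delta_rot": [0, 0, 0], "fingers": 0.05}, {"dp": [0, 0, -0.2], "delta_rot": [0, 0, 0], "fingers": 0.05}]}}

```text
clock: 9.3
position: [0.3683, 0.2872, 0.3702]
ee_rot: [0.009, 0.967, -0.038, 0.253]
contact_force: [1.7, 0.7, -0.2]
width: 0.0148
gripper_force: 39.1
```

```bash
python3 - <<'E'
from h import *
p,R=pose();print(p,readout.get_state()['contact_force'])
V={n:get(n,True) for n in('top','scene')}
for c,zz,nm in(([.485,.075],.084,'holder'),([.532,.28],.12,'can')):
    for n in V:
        im,W=V[n];m=near(W,c,.06,zz-.006,zz+.006)&(im.max(2)>40);v,u=np.nonzero(m)
        e=cv2.fitEllipse(cv2.convexHull(np.c_[u,v].astype(np.int32))[:,0].astype(np.float32));print(nm,n,onz(n,*e[0],zz))
# rod points in tool frame (below fingers)
for n in V:
    im,W=V[n];q=R.inv().apply(W.reshape(-1,3)-p);k=(np.hypot(q[:,0],q[:,1])<.035)&(q[:,2]>.085)&(q[:,2]<.27);q=q[k]
    print(n,len(q));
    if len(q):
        print('z range',np.percentile(q[:,2],[1,99]))
        for a in np.arange(.09,.26,.03):
            w=q[(q[:,2]>a)&(q[:,2]<a+.03)]
            if len(w):print(a,len(w),np.median(w,0))
s=plan(np.array([.40,.20,.36]),R,vmax=.04)
E
```

```text
[0.3683 0.2872 0.3702] [ 1.6977  0.7234 -0.1715]
holder top [0.4833 0.0745 0.084 ]
holder scene [0.4891 0.077  0.084 ]
can top [0.5273 0.2794 0.12  ]
can scene [0.5346 0.2825 0.12  ]
top 95
z range [0.0855 0.2421]
0.09 23 [0.0001 0.0029 0.107 ]
0.12 17 [0.0005 0.002  0.1336]
0.15 18 [0.0001 0.0011 0.1619]
0.18 18 [0.0004 0.0015 0.1944]
0.21 15 [0.0008 0.002  0.2241]
0.24 2 [0.0007 0.0001 0.2423]
scene 350
z range [0.0872 0.2374]
0.09 74 [ 0.0065 -0.0053  0.1052]
0.12 70 [ 0.0071 -0.0053  0.1347]
0.15 68 [ 0.0068 -0.0063  0.1649]
0.18 67 [ 0.0076 -0.0066  0.1953]
0.21 59 [ 0.008  -0.0071  0.2251]
rows 3
[0.042, 0.144, 0.051] [-0.027, -0.028, -0.006]
[0.042, 0.144, 0.051] [-0.027, -0.028, -0.006]
[0.042, 0.144, 0.052] [-0.027, -0.028, -0.006]
```

```bash
python3 - <<'E'
from h import *
Rt=toolR(-4.2,0);plan([.486,.0758,.39],Rt,vmax=.04)
E
```

```text
rows 7
[0.088, 0.145, 0.036] [-0.014, -0.744, -0.007]
[0.091, 0.145, 0.03] [-0.014, -0.744, -0.007]
[0.092, 0.145, 0.023] [-0.014, -0.744, -0.007]
[0.094, 0.145, 0.017] [-0.014, -0.744, -0.007]
[0.095, 0.146, 0.01] [-0.014, -0.744, -0.007]
[0.095, 0.146, 0.003] [-0.014, -0.744, -0.007]
[0.095, 0.146, -0.004] [-0.014, -0.744, -0.007]
```

Request:
{"op": "servo_tool", "data": {"moves": [{"dp": [0.088, 0.145, 0.03], "delta_rot": [-0.014, -0.744, 0], "fingers": 0.05}, {"dp": [0.091, 0.145, 0.03], "delta_rot": [-0.014, -0.744, 0], "fingers": 0.05}, {"dp": [0.092, 0.145, 0.02], "delta_rot": [-0.014, -0.744, 0], "fingers": 0.05}, {"dp": [0.094, 0.145, 0.017], "delta_rot": [-0.014, -0.744, 0], "fingers": 0.05}, {"dp": [0.095, 0.146, 0.01], "delta_rot": [-0.014, -0.744, 0], "fingers": 0.05}]}}

```text
clock: 9.9
position: [0.452, 0.1339, 0.3813]
ee_rot: [0.005, 0.997, -0.04, 0.069]
contact_force: [0.3, 0.4, -0.9]
width: 0.0149
gripper_force: 39.1
```

Request:
{"op": "servo_tool", "data": {"moves": [{"dp": [0.095, 0.146, 0.003], "delta_rot": [-0.014, -0.744, 0], "fingers": 0.05}, {"dp": [0.095, 0.146, 0], "delta_rot": [-0.014, -0.744, 0], "fingers": 0.05}, {"dp": [0, 0, 0], "delta_rot": [0, 0, 0], "fingers": 0.05}, {"dp": [0, 0, 0], "delta_rot": [0, 0, 0], "fingers": 0.05}]}}

```text
clock: 10.3
position: [0.4854, 0.0733, 0.3839]
ee_rot: [0.003, 0.999, -0.041, -0.005]
contact_force: [0.4, -0.2, -1.2]
width: 0.0153
gripper_force: 39.2
```

```bash
python3 - <<'E'
from h import *
p,R=pose();print(p,R.as_matrix())
V={n:get(n,True) for n in('top','scene')}
M={}
for n in V:
    im,W=V[n];M[n]=near(W,p,.03,.165,.245);q=W[M[n]];print(n,len(q),q.mean(0) if len(q) else '')
    m=near(W,p,.04,.1,.3);q=W[m];print('low z',np.percentile(q[:,2],[1]))
if all(M[n].sum()>8 for n in M):
    a,d=axis(M);print('axis',d,at_z(a,d,.084),at_z(a,d,.15))
plan([.486,.0758,.36],toolR(-4.2,0))
im,W=V['scene'];v,u=np.nonzero(near(W,p,.03,.165,.245));print(np.polyfit(v,u,1),u.mean(),v.mean())
a=load('scene')[0][160:260,230:350];b=load('top')[0][170:250,200:296]
cv2.imwrite('pics/r1.png',np.hstack([cv2.resize(a,(400,333)),cv2.resize(b,(400,333))])[:,:,::-1])
E
```

```text
[0.4854 0.0733 0.3839] [[ 0.9965 -0.0825 -0.0107]
 [-0.0826 -0.9966 -0.0061]
 [-0.0102  0.007  -0.9999]]
top 0 Traceback (most recent call last):
  File "<stdin>", line 7, in <module>
    return _quantile_unchecked(
        a, q, axis, out, overwrite_input, method, keepdims, weights)
    return _ureduce(a,
                    func=_quantile_ureduce_func,
    ...<5 lines>...
                    overwrite_input=overwrite_input,
                    method=method)
    r = func(a, **kwargs)
    result = _quantile(arr,
                       quantiles=q,
    ...<2 lines>...
                       out=out,
                       weights=wgt)
    slices_having_nans = np.isnan(arr[-1, ...])
                                  ~~~^^^^^^^^^
IndexError: index -1 is out of bounds for axis 0 with size 0
```

```bash
python3 - <<'E'
from h import *
p,R=pose()
im,W=get('scene')
cam=ray('scene',256,192)[0]
def ctr(q,r):  # circle centre of known radius from the visible side
    from scipy.optimize import least_squares
    f=lambda c:np.hypot(q[:,0]-c[0],q[:,1]-c[1])-r
    return least_squares(f,q[:,:2].mean(0)-.5*r*(cam-p)[:2]/np.linalg.norm((cam-p)[:2]),loss='soft_l1',f_scale=.002).x
for z0,z1 in((.15,.18),(.18,.21),(.21,.24)):
    q=W[near(W,p,.03,z0,z1)];print('rod',z0,len(q),ctr(q,.006),'exp',p[:2]+R.as_matrix()[:2,2]*(p[2]-(z0+z1)/2))
q=W[near(W,p,.03,.1,.3)];print('lowest',np.percentile(q[:,2],1))
for z0,z1 in((.02,.045),(.045,.07)):
    q=W[near(W,[.486,.076],.03,z0,z1)];q=q[(q[:,:2]-[.486,.076])@(cam[:2]-p[:2])>0];print('cup',len(q),ctr(q,.017))
plan([.486,.0758,.36],toolR(-4.2,0))
E
```

```text
rod 0.15 39 [0.4816 0.0745] exp [0.4821 0.0733]
rod 0.18 39 [0.4813 0.074 ] exp [0.4824 0.0735]
rod 0.21 40 [0.4816 0.074 ] exp [0.4827 0.0736]
lowest 0.1422314719031313
cup 71 [0.4859 0.0747]
cup 63 [0.4863 0.075 ]
rows 1
[0.01, -0.007, 0.124] [0.068, 0.09, -0.066]
```

Request:
{"op": "servo_tool", "data": {"moves": [{"dp": [0.01, -0.007, 0.06], "delta_rot": [0.068, 0.09, -0.066], "fingers": 0.05}, {"dp": [0, 0, 0.06], "delta_rot": [0, 0, 0], "fingers": 0.05}, {"dp": [0, 0, 0.06], "delta_rot": [0, 0, 0], "fingers": 0.05}, {"dp": [0, 0, 0], "delta_rot": [0, 0, 0], "fingers": 0.05}, {"dp": [0, 0, 0], "delta_rot": [0, 0, 0], "fingers": 0.05}]}}

```text
clock: 10.9
position: [0.4866, 0.0756, 0.3492]
ee_rot: [0.0, 0.999, -0.037, 0.0]
contact_force: [-0.7, -1.2, -1.6]
width: 0.0148
gripper_force: 39.2
```

```bash
python3 - <<'E'
from h import *
p,R=pose();print(p,R.as_matrix()[:,2]);print(p+.242*R.as_matrix()[:,2]);plan([.486,.0755,.252],toolR(-4.2,0),vmax=.025)
E
```

```text
[0.4866 0.0756 0.3492] [ 0.0006 -0.0004 -1.    ]
[0.4868 0.0755 0.1072]
rows 4
[-0.001, 0.0, 0.121] [0.001, -0.002, 0.001]
[-0.001, 0.0, 0.121] [0.001, -0.002, 0.001]
[-0.001, 0.0, 0.121] [0.001, -0.002, 0.001]
[-0.001, 0.0, 0.121] [0.001, -0.002, 0.001]
```

Request:
{"op": "servo_tool", "data": {"moves": [{"dp": [0, 0, 0.1], "delta_rot": [0, 0, 0], "fingers": 0.05}, {"dp": [0, 0, 0.1], "delta_rot": [0, 0, 0], "fingers": 0.05}, {"dp": [0, 0, 0.1], "delta_rot": [0, 0, 0], "fingers": 0.05}, {"dp": [0, 0, 0.1], "delta_rot": [0, 0, 0], "fingers": 0.05}, {"dp": [0, 0, 0.05], "delta_rot": [0, 0, 0], "fingers": 0.05}]}}

```text
clock: 11.4
position: [0.4867, 0.0752, 0.2584]
ee_rot: [0.0, 0.999, -0.037, -0.0]
contact_force: [-0.2, 0.4, -0.3]
width: 0.0146
gripper_force: 39.3
```

Request:
{"op": "servo_tool", "data": {"moves": [{"dp": [0, 0, 0.02], "delta_rot": [0, 0, 0], "fingers": 0.05}, {"dp": [0, 0, 0.01], "delta_rot": [0, 0, 0], "fingers": 0.05}, {"dp": [0, 0, 0], "delta_rot": [0, 0, 0], "fingers": 0.05}]}}

```text
clock: 11.7
position: [0.4876, 0.0752, 0.2541]
ee_rot: [0.0, 0.999, -0.037, 0.001]
contact_force: [0.2, -0.0, -0.6]
width: 0.015
gripper_force: 39.3
```

Request:
{"op": "servo_tool", "data": {"moves": [{"dp": [0, 0, 0.01], "delta_rot": [0, 0, 0], "fingers": 0.05}, {"dp": [0, 0, 0], "delta_rot": [0, 0, 0], "fingers": 0.05}, {"dp": [0, 0, 0], "delta_rot": [0, 0, 0], "fingers": 0.05}]}}

```text
clock: 12.0
position: [0.4877, 0.0752, 0.2524]
ee_rot: [0.0, 0.999, -0.037, 0.002]
contact_force: [0.2, -0.1, 3.2]
width: 0.0149
gripper_force: 39.7
```

Request:
{"op": "servo_tool", "data": {"moves": [{"dp": [0, 0, 0], "delta_rot": [0, 0, 0], "fingers": 0.5}, {"dp": [0, 0, 0], "delta_rot": [0, 0, 0], "fingers": 0.6}, {"dp": [0, 0, 0], "delta_rot": [0, 0, 0], "fingers": 0.6}, {"dp": [0, 0, 0], "delta_rot": [0, 0, 0], "fingers": 0.6}, {"dp": [0, 0, -0.1], "delta_rot": [0, 0, 0], "fingers": 0.6}]}}

```text
clock: 12.5
position: [0.4855, 0.0752, 0.2692]
ee_rot: [0.0, 0.999, -0.037, -0.003]
contact_force: [1.0, 0.0, -1.5]
width: 0.0513
gripper_force: 0.0
```

Request:
{"op": "servo_tool", "data": {"moves": [{"dp": [0, 0, -0.15], "delta_rot": [0, 0, 0], "fingers": 0.6}, {"dp": [0, 0, -0.2], "delta_rot": [0, 0, 0], "fingers": 0.6}, {"dp": [0, 0, -0.2], "delta_rot": [0, 0, 0], "fingers": 0.6}, {"dp": [-0.15, 0, -0.1], "delta_rot": [0, 0, 0], "fingers": 0.3}, {"dp": [-0.2, 0, 0], "delta_rot": [0, 0, 0], "fingers": 0}]}}

```text
clock: 13.0
position: [0.419, 0.0803, 0.4042]
ee_rot: [-0.0, 0.999, -0.037, 0.004]
contact_force: [-1.5, -0.1, -0.1]
width: 0.0231
gripper_force: 0.0
```

```bash
python3 - <<'E'
from h import *
p,R=pose();print(p)
V={n:get(n,True) for n in('top','scene')}
M={}
for n,(im,W) in V.items():
    M[n]=near(W,[.486,.075],.05,.1,.26);q=W[M[n]];print(n,len(q),'z top',np.percentile(q[:,2],[98,100]))
if M['top'].sum()>5:
    a,d=axis(M);print(d,np.degrees(np.arccos(d[2])),at_z(a,d,.1),at_z(a,d,.22))
for n,(im,W) in V.items():
    m=near(W,[.59,-.06],.12,.06,.26)&(im.min(2)>95)&(np.abs(W[...,1]+.07)<.07)
    q=W[m];q=q[(q-B)@rx<-.015];q=q[q[:,2]<.205];v=np.array(cv2.fitLine(q.astype(np.float32),2,0,.01,.01)).ravel();print(n,len(q),v,q[q[:,2].argsort()[:5]].mean(0))
b=load('scene')[0][125:215,165:300];cv2.imwrite('pics/f1.png',cv2.resize(b,(800,533),interpolation=cv2.INTER_CUBIC)[:,:,::-1])
E
```

```text
[0.419  0.0803 0.4042]
top 24 z top [0.2318 0.2324]
scene 199 z top [0.229  0.2306]
[-0.0186 -0.0085  0.9998] 1.1727863655284332 [0.4859 0.0758 0.1   ] [0.4837 0.0748 0.22  ]
top 303 [ 0.6429 -0.1746  0.7458  0.5937 -0.054   0.1463] [ 0.5501 -0.0438  0.0924]
scene 153 [ 0.6356 -0.1945  0.7471  0.5968 -0.0531  0.145 ] [ 0.554  -0.0374  0.0933]
```

View pics/f1.png

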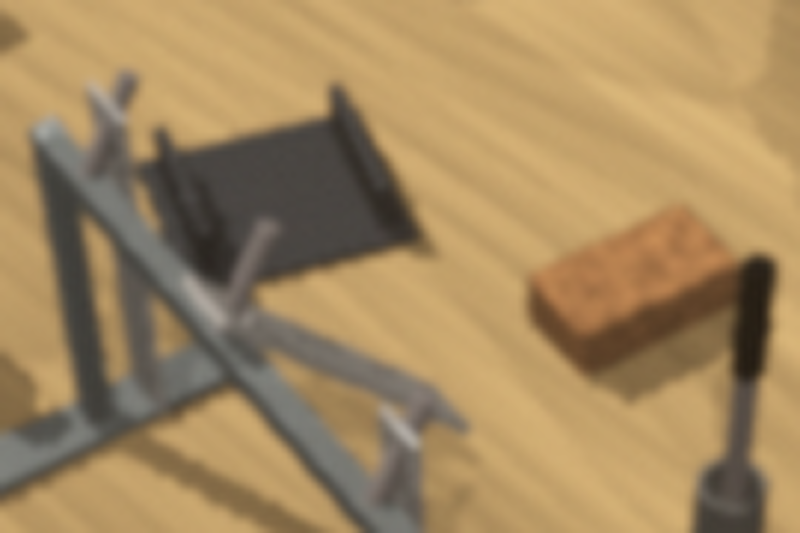

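The rod stands upright in the cup at f1 (745,400), with its top at 0.23 m and 1° off vertical. The stick is on the peg but stopped 49° down. I'll nudge it gently from above with closed fingers to see whether it swings freely.

```bash
python3 - <<'E'
from h import *
Rt=toolR(-10,45);zt=Rt.as_matrix()[:,2]
tipc=np.array([.5745,-.049,.124]);t=lambda b:tipc-zt*(.073+b)
print(t(0),zt);plan(t(.05),Rt,vmax=.045)
E
```

```text
[ 0.5237 -0.04    0.1756] [ 0.6964 -0.1228 -0.7071]
rows 8
[0.053, 0.068, 0.12] [-0.05, 0.981, 0.121]
[0.041, 0.067, 0.125] [-0.05, 0.981, 0.121]
[0.03, 0.066, 0.128] [-0.05, 0.981, 0.121]
[0.018, 0.065, 0.131] [-0.05, 0.981, 0.121]
[0.006, 0.064, 0.133] [-0.05, 0.981, 0.121]
[-0.007, 0.063, 0.133] [-0.05, 0.981, 0.121]
[-0.019, 0.063, 0.132] [-0.05, 0.981, 0.121]
[-0.031, 0.063, 0.13] [-0.05, 0.981, 0.121]
```

Request:
{"op": "servo_tool", "data": {"moves": [{"dp": [0.053, 0.09, 0.08], "delta_rot": [-0.05, 0.98, 0.12], "fingers": 0}, {"dp": [0.041, 0.09, 0.09], "delta_rot": [-0.05, 0.98, 0.12], "fingers": 0}, {"dp": [0.03, 0.08, 0.1], "delta_rot": [-0.05, 0.98, 0.12], "fingers": 0}, {"dp": [0.018, 0.07, 0.12], "delta_rot": [-0.05, 0.98, 0.12], "fingers": 0}, {"dp": [0.006, 0.06, 0.13], "delta_rot": [-0.05, 0.98, 0.12], "fingers": 0}]}}

```text
clock: 13.6
position: [0.4617, -0.0038, 0.3047]
ee_rot: [0.022, 0.967, -0.066, 0.245]
contact_force: [0.8, 0.1, -0.9]
width: -0.0003
gripper_force: 0.0
```

```bash
cat >> h.py <<'E'
RN=toolR(-10,45);zn=RN.as_matrix()[:,2]
tn=lambda b:np.array([.5745,-.049,.124])-zn*(.073+b)
E
python3 - <<'E'
from h import *
print(pose()[0],readout.get_state()['width']);plan(tn(.05),RN)
E
```

```text
[ 0.4617 -0.0038  0.3047] -0.000312707876970475
rows 3
[-0.029, 0.042, 0.162] [-0.045, 0.959, 0.118]
[-0.044, 0.042, 0.159] [-0.045, 0.959, 0.118]
[-0.059, 0.041, 0.154] [-0.045, 0.959, 0.118]
```

Request:
{"op": "servo_tool", "data": {"moves": [{"dp": [-0.029, 0.042, 0.15], "delta_rot": [-0.045, 0.96, 0.118], "fingers": 0}, {"dp": [-0.044, 0.042, 0.15], "delta_rot": [-0.045, 0.96, 0.118], "fingers": 0}, {"dp": [-0.059, 0.041, 0.15], "delta_rot": [-0.045, 0.96, 0.118], "fingers": 0}, {"dp": [0, 0, 0.05], "delta_rot": [0, 0, 0], "fingers": 0}, {"dp": [0, 0, 0.0], "delta_rot": [0, 0, 0], "fingers": 0}]}}

```text
clock: 14.1
position: [0.4872, -0.0189, 0.2324]
ee_rot: [0.014, 0.937, -0.069, 0.342]
contact_force: [-0.4, 0.7, 0.1]
width: 0.0002
gripper_force: 0.0
```

```bash
python3 - <<'E'
from h import *
p,R=pose();print(p,readout.get_state()['contact_force'],'gap',(np.array([.5745,-.049,.124])-p)@zn-.073);plan(tn(.01),RN)
E
```

```text
[ 0.4872 -0.0189  0.2324] [-0.4067  0.6849  0.1405] gap 0.0681730759799062
rows 2
[-0.018, 0.042, 0.146] [-0.193, 0.439, 0.056]
[-0.024, 0.039, 0.146] [-0.193, 0.439, 0.056]
```

Request:
{"op": "servo_tool", "data": {"moves": [{"dp": [-0.018, 0.042, 0.12], "delta_rot": [-0.19, 0.44, 0.05], "fingers": 0}, {"dp": [-0.024, 0.039, 0.12], "delta_rot": [-0.19, 0.44, 0.05], "fingers": 0}, {"dp": [0, 0, 0.05], "delta_rot": [0, 0, 0], "fingers": 0}, {"dp": [0, 0, 0.02], "delta_rot": [0, 0, 0], "fingers": 0}, {"dp": [0, 0, 0.02], "delta_rot": [0, 0, 0], "fingers": 0}]}}

```text
clock: 14.6
position: [0.5101, -0.0218, 0.209]
ee_rot: [0.007, 0.931, -0.066, 0.359]
contact_force: [0.7, -0.4, 0.5]
width: 0.0005
gripper_force: 0.0
```

Request:
{"op": "servo_tool", "data": {"moves": [{"dp": [0, 0, 0.015], "delta_rot": [0, 0, 0], "fingers": 0}, {"dp": [0, 0, 0.015], "delta_rot": [0, 0, 0], "fingers": 0}]}}

```text
clock: 14.8
position: [0.5141, -0.0221, 0.2047]
ee_rot: [0.007, 0.931, -0.066, 0.359]
contact_force: [-0.6, -0.6, -0.4]
width: 0.0
gripper_force: 0.0
```

```bash
python3 - <<'E'
from h import *
p,R=pose();print(p,readout.get_state()['contact_force'],'gap',(np.array([.5745,-.049,.124])-p)@zn-.073,'tip',p+.073*R.as_matrix()[:,2])
E
```

```text
[ 0.5141 -0.0221  0.2047] [-0.6038 -0.6236 -0.4098] gap 0.02938831542439782 tip [ 0.5629 -0.0264  0.1505]
```

Request:
{"op": "servo_tool", "data": {"moves": [{"dp": [0, 0.1, 0.03], "delta_rot": [0, 0, 0], "fingers": 0}, {"dp": [0, 0, 0.05], "delta_rot": [0, 0, 0], "fingers": 0}, {"dp": [0, 0, 0.02], "delta_rot": [0, 0, 0], "fingers": 0}, {"dp": [0, 0, 0.02], "delta_rot": [0, 0, 0], "fingers": 0}]}}

```text
clock: 15.2
position: [0.5274, -0.0413, 0.1865]
ee_rot: [0.007, 0.931, -0.066, 0.359]
contact_force: [0.4, -0.0, -0.1]
width: 0.0001
gripper_force: 0.0
```

Request:
{"op": "servo_tool", "data": {"moves": [{"dp": [0, 0, 0.015], "delta_rot": [0, 0, 0], "fingers": 0}, {"dp": [0, 0, 0.015], "delta_rot": [0, 0, 0], "fingers": 0}]}}

```text
clock: 15.4
position: [0.5314, -0.0415, 0.1822]
ee_rot: [0.007, 0.931, -0.066, 0.359]
contact_force: [1.1, -0.3, -0.4]
width: 0.0001
gripper_force: 0.0
```

Request:
{"op": "servo_tool", "data": {"moves": [{"dp": [0, 0, 0.015], "delta_rot": [0, 0, 0], "fingers": 0}, {"dp": [0, 0, 0.015], "delta_rot": [0, 0, 0], "fingers": 0}]}}

```text
clock: 15.6
position: [0.5355, -0.0419, 0.1779]
ee_rot: [0.007, 0.931, -0.066, 0.359]
contact_force: [0.2, -0.1, 0.7]
width: -0.0
gripper_force: 0.5
```

Request:
{"op": "servo_tool", "data": {"moves": [{"dp": [0, 0, 0.01], "delta_rot": [0, 0, 0], "fingers": 0}, {"dp": [0, 0, 0.01], "delta_rot": [0, 0, 0], "fingers": 0}]}}

```text
clock: 15.8
position: [0.5383, -0.0421, 0.1751]
ee_rot: [0.007, 0.931, -0.066, 0.36]
contact_force: [-0.4, -0.6, 1.7]
width: 0.0001
gripper_force: 0.8
```

Request:
{"op": "servo_tool", "data": {"moves": [{"dp": [0, 0, 0.01], "delta_rot": [0, 0, 0], "fingers": 0}, {"dp": [0, 0, 0.01], "delta_rot": [0, 0, 0], "fingers": 0}]}}

```text
clock: 16.0
position: [0.5411, -0.0424, 0.1724]
ee_rot: [0.007, 0.931, -0.066, 0.36]
contact_force: [-0.2, -0.5, 3.5]
width: 0.0
gripper_force: 1.2
```

Request:
{"op": "servo_tool", "data": {"moves": [{"dp": [0, 0, 0.01], "delta_rot": [0, 0, 0], "fingers": 0}, {"dp": [0, 0, 0.01], "delta_rot": [0, 0, 0], "fingers": 0}]}}

```text
clock: 16.2
position: [0.5438, -0.0426, 0.1695]
ee_rot: [0.007, 0.931, -0.066, 0.36]
contact_force: [-1.5, -0.6, 3.6]
width: -0.0
gripper_force: 1.8
```

```bash
cat >> h.py <<'E'
def stickdir(new=True):
    for n in('scene','top'):
        im,W=get(n,new)
        m=near(W,[.59,-.06],.12,.04,.26)&(im.min(2)>95)&(np.abs(W[...,1]+.07)<.07)
        q=W[m];q=q[(q-B)@rx<-.012];q=q[q[:,2]<.195]
        if len(q)<10: print(n,len(q));continue
        v=np.array(cv2.fitLine(q.astype(np.float32),2,0,.01,.01)).ravel();v[:3]*=np.sign(-v[2]);print(n,len(q),v[:3],'below horiz',np.degrees(np.arcsin(-v[2])),'lowest',q[q[:,2].argsort()[:5]].mean(0))
E
python3 -c "
from h import *
stickdir();p,R=pose();print(p+.073*R.as_matrix()[:,2])"
```

```text
scene 68 [-0.7597  0.0278 -0.6497] below horiz 40.521507 lowest [ 0.5956 -0.045   0.1234]
top 170 [-0.5298  0.1514 -0.8345] below horiz 56.563553 lowest [ 0.5881 -0.0644  0.113 ]
[ 0.5922 -0.047   0.1149]
```

Request:
{"op": "servo_tool", "data": {"moves": [{"dp": [0, 0, 0.015], "delta_rot": [0, 0, 0], "fingers": 0}, {"dp": [0, 0, 0.015], "delta_rot": [0, 0, 0], "fingers": 0}, {"dp": [0, 0, 0.015], "delta_rot": [0, 0, 0], "fingers": 0}]}}

```text
clock: 16.6
position: [0.5492, -0.043, 0.1624]
ee_rot: [0.007, 0.931, -0.066, 0.36]
contact_force: [-3.2, -0.6, 7.1]
width: -0.0002
gripper_force: 3.2
```

Request:
{"op": "servo_tool", "data": {"moves": [{"dp": [0, 0, -0.05], "delta_rot": [0, 0, 0], "fingers": 0}, {"dp": [0, 0, -0.15], "delta_rot": [0, 0, 0], "fingers": 0}, {"dp": [0, 0, -0.2], "delta_rot": [0, 0, 0], "fingers": 0}, {"dp": [0, 0, -0.2], "delta_rot": [0, 0, 0], "fingers": 0}, {"dp": [0, 0, -0.2], "delta_rot": [0, 0, 0], "fingers": 0}]}}

```text
clock: 17.1
position: [0.5046, -0.0332, 0.2184]
ee_rot: [-0.004, 0.929, -0.061, 0.365]
contact_force: [0.3, 0.7, -0.2]
width: 0.0002
gripper_force: 0.0
```

```bash
python3 -c "
from h import *
stickdir()"
```

```text
scene 146 [ 0.7477 -0.2776 -0.6032] below horiz 37.09682 lowest [ 0.5637 -0.0383  0.0894]
top 270 [-0.5896  0.1519 -0.7933] below horiz 52.493694 lowest [ 0.5581 -0.052   0.0896]
```

The nudge took it from 48° to about 52°. It stayed there and resisted further pushing, so this is its rest position on the leaning peg. I'll back clear and take a last look.

Request:
{"op": "servo_tool", "data": {"moves": [{"dp": [-0.1, 0, -0.2], "delta_rot": [0, 0, 0], "fingers": 0}, {"dp": [-0.1, 0, -0.2], "delta_rot": [0, 0, 0], "fingers": 0}, {"dp": [0, 0, -0.2], "delta_rot": [0, 0, 0], "fingers": 0}, {"dp": [0, 0, 0], "delta_rot": [0, 0, 0], "fingers": 0}, {"dp": [0, 0, 0], "delta_rot": [0, 0, 0], "fingers": 0}]}}

```text
clock: 17.7
position: [0.3952, -0.0243, 0.2804]
ee_rot: [-0.004, 0.928, -0.061, 0.367]
contact_force: [1.0, -0.7, 0.2]
width: -0.0
gripper_force: 0.0
```

```bash
python3 - <<'E'
from h import *
print(pose()[0]);stickdir()
a=load('top')[0][130:240,150:310];b=load('scene')[0][125:215,165:300]
a=cv2.resize(a,(400,275),interpolation=2);b=cv2.resize(b,(400,275),interpolation=2)
im=np.hstack([a,b]);c=cv2.resize(load('top')[0][145:200,262:312],(400,300)[::1],interpolation=2);d=cv2.resize(load('scene')[0][150:195,185:245],(400,300),interpolation=2)
cv2.imwrite('pics/end.png',np.vstack([im,np.hstack([c,d])])[:,:,::-1])
E
```

```text
[ 0.3952 -0.0243  0.2804]
scene 78 [-0.5754  0.2074 -0.7911] below horiz 52.29168 lowest [ 0.5639 -0.038   0.0898]
top 278 [-0.5829  0.1597 -0.7967] below horiz 52.812923 lowest [ 0.5572 -0.0457  0.086 ]
```

View pics/end.png

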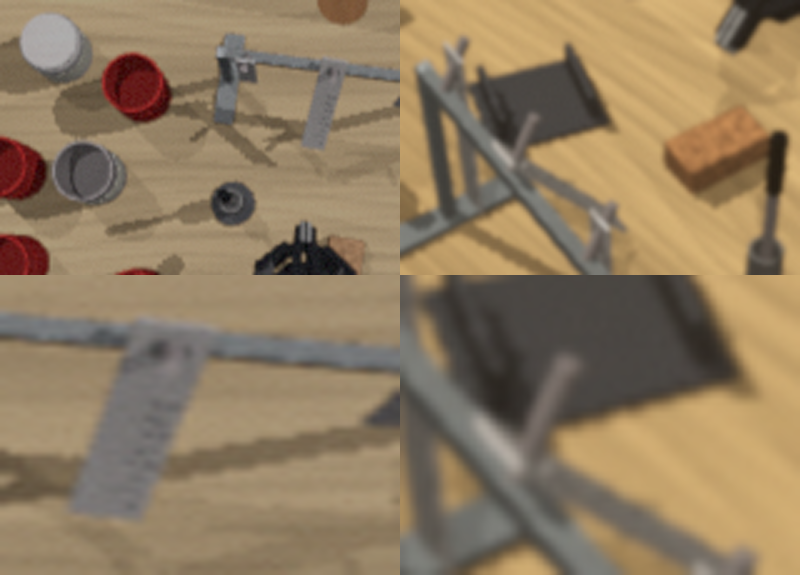

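```bash
python3 -c "
from h import *
print(manip.sign_off())"
```

```text
the job is handed in; nothing more can be done
None
```

I handed the job in at about 18 s: the rod stands upright on the holder cup's floor, and the stick hangs with its hole fully over the middle peg. The stick came to rest sloping about 52° below horizontal, not upright, and a gentle push showed it resists swinging lower, so "hangs freely" may not be fully met. The can did not move; I saw no shift in the tin, bottle or block but didn't measure them.

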